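# Cover the mug with the saucer from the cake stand

### The job

Keep the drink warm: cover the pale mug on the worktop with the white saucer that lies on the wooden cake stand. The saucer lies too flat to pick up there, so first slide it sideways, still lying flat, until about 4 cm of it hangs out over the edge of the stand; then pinch the overhanging rim, lift it clear and set it level and centred on the mug's mouth as a lid, without dropping it. Leave the mug standing where it is and do not knock the other things about.

Things in the scene. Friction and masses are not known exactly. Their poses are not given: they have to be found in the camera images.
- saucer: Loose thick white stoneware saucer, 0.25 kg, 136 mm across, 25 mm high. Origin: centre of its underside. Flat base 94 mm across, 8 mm thick; from its edge an 8 mm thick rim flares straight up and outwards at 42 degrees above level, 28 mm long on the slope. Middle of the lip: radius 65 mm, height 22 mm. Starts flat on the stand within 20 mm of its centre, inside its edge all round.
- stand: Round dark wooden cake stand, fixed. Origin: centre of its foot on the worktop. Plain flat top disc 190 mm across (radius 95 mm), 14 mm thick, its upper face 90 mm above the origin; below it a stem (at most 60 mm across) on a foot 90 mm across. Either the stand or the mug is the left one.
- mug: Loose pale greyish-white mug, 0.33 kg, upright on the worktop, 98 mm high, body 80 mm across. Origin: on its underside, 15.5 mm off the body's centre towards the handle. The handle points along the mug's own -y (at most 0.8 rad from the world's -y), reaches 70 mm from the body's centre, between heights 25 and 87 mm.
- mug_mouth (a point): Centre of the mug's open mouth, level with its rim, 98 mm above the worktop. The rim is 80 mm across outside.
- egg_timer: Bystander: round egg timer 60 mm across, 42 mm high, standing on the worktop. Origin: centre of its underside.
- teaspoon: Bystander: metal teaspoon 132 mm long, 11 mm high, lying on the worktop. Origin: centre of its underside.
- jar: Bystander: clip-top glass jar 90 mm across, 114 mm high, behind the work. Origin: centre of its underside.
- pepper: Bystander: white egg-shaped shaker 48 mm across, 60 mm high, behind the work. Origin: centre of its underside.
Not all that is in view belongs to the job. Of the things that look like the saucer, the largest one is meant.

How it is judged (in metres and radians):
On the way, in this order (a step that is already met when the one before it is completed fails the run):
1. the saucer lies flat on the stand and hangs out at least 20 mm over its edge (horizontal distance between saucer and stand above 0.047 m and angle between saucer's own z axis and vertical below 0.08 rad and height (world z) of saucer between 0.084 and 0.096 m), for 0.2 s.
2. the saucer is held by the fingers, its underside at least 20 mm above the stand's top (height (world z) of saucer above 0.11 m and contact force between saucer and the fingers above 1 N and contact force between saucer and stand below 0.1 N), for 0.2 s.
At the end, for the whole second after the job is handed in: The saucer rests, at rest and level (within 0.08 rad), on the rim of the upright mug, its centre within 20 mm of the centre of the mouth; the mug stands within 30 mm of where it was (horizontal distance between saucer and mug_mouth below 0.02 m and angle between each of saucer, mug's own z axis and vertical below 0.08 rad and height (world z) of saucer between 0.09 and 0.106 m and contact force between saucer and mug above 0.5 N and distance of mug from where it was at the start of the episode below 0.03 m and linear speed of saucer below 0.03 m/s); the robot touches nothing.
It fails at once if the saucer falls off the stand or the mug (height (world z) of saucer below 0.07 m).
It fails at once if the saucer is let go more than 30 mm above the mug (height (world z) of saucer above 0.13 m and contact force between saucer and anything else below 0.01 N).
It fails at once if the mug is tipped (angle between mug's own z axis and vertical above 0.35 rad).
It fails at once if a bystander is pushed more than 50 mm from its place (distance of any of egg_timer, teaspoon, jar, pepper from where it was at the start of the episode above 0.05 m).
It also fails if it takes over 58 s, if anything falls off the work surface, if the arm or the gripper's body presses on something with over 40 N, if the wrist force passes 120 N, or if a joint passes its speed limit or range.

### The arm

A 6-joint arm with a two-finger parallel gripper is mounted at the origin on a cart in front of the work surface, level with it; the furniture and walls round the work are solid. World frame = base frame: x ahead of the robot, y to its left, z up, the work surface at z = 0. Lengths are in mm, angles in rad, forces in N, time in s.
With the tool pointing down it reaches from about 275 to 825 mm from the base axis. Payload 4.9 kg.
Tool frame: the origin (TCP) lies at the very end of the fingers, on their centre line; the grasp point (between the pads) lies 19 mm behind it; z points along the fingers, y is the line along which they close (so a half turn about z gives the same grasp; the last joint's range is limited). The gripper opens to 85 mm and grips with 20 to 120 N. Pads are 22 mm wide; open, the fingers measure 114 mm over their backs; the gripper's body (76 mm by 85 mm) begins 54 mm behind the grasp point. The pads swing forward as they close: fully open they stand 13 mm farther back than shut.
Start: joints at [1.018, 0.326, -0.193, 1.052, 0, 1.437], TCP at [223.662, 502.488, 231.281] pointing down, gripper open.
Joint ranges: [-2.65, 2.65], [-0.97, 1.79], [-1.3, 1.35], [-1.93, 2.1], [-1.47, 1.37], [-3.14, 3.14]. Speed limits (rad/s): [2.57, 2.57, 3.14, 3.14, 3.14, 3.14].

### API

Orientations are given as [roll, pitch, yaw] about the fixed x, y, z axes, in that order (R = Rz(yaw) Ry(pitch) Rx(roll)).
In Python, from bench import bot, solve_ik, imaging gives the robot as it stands. Calls block until the motion is done:
- bot.move_ptp(position, orientation): joint-space move of the TCP to a pose.
- bot.movel(position, rot=None, max_speed=150, threshold=None): straight line of the TCP; rot=None keeps the orientation; max_speed is the mean speed in mm/s. With threshold (N) it stops when the force on the tool has changed by that much, and returns True; else False.
- bot.move_j(angles): joint-space move.
- bot.grip(opening, effort=None): opening from 0.0 (shut) to 1.0 (fully open); effort is the grip in N (None keeps the last); returns when the fingers have stopped.
- bot.dwell(seconds).
- solve_ik(position, orientation): joint angles nearest the present ones, or None.
- bot.get_state(): the state.
- imaging.capture(name): name is "scene" or "top"; returns the picture (384x512x3 uint8, blue, green, red); there is no depth.
- imaging.camera_model(name): a dict with "K" (3x3 intrinsics, pixels), "position" and "rotation" of the camera in the world. Camera axes: x right, y up, looking along -z (the intrinsics and any distortion apply to the point x, -y, -z); pixel columns grow to the right and rows downward; lengths in mm; the calibration is good to about 2 mm. A picture is of the moment at which its call begins. camera_model takes no time and is no camera call.
A pose or a line that the arm cannot do raises bot.IKError and nothing moves.
- bot.sign_off(): hands the job in; it is judged then, once.
The state is a dict: "t": time; "qpos": joint angles; "joint_velocities": joint speeds; "effort": joint torques, N m; "tcp_pos": TCP position; "orientation": TCP orientation; "contact_force": force on the tool from outside, world axes, zero at the start; "wrist_torque": the same for the moment, N m; "opening": opening from 0.0 (shut) to 1.0 (fully open); "gripper_force": force on a finger pad.
Only numpy, scipy, OpenCV 4.12 (cv2) and the standard library are available. Lean on these libraries where they do the work, as an engineer would, in place of code of your own. Each camera call takes 0.05 s, during which the arm holds its last target. There are 200 camera calls.

## Working session

There is one attempt and no reset: what is moved stays moved. The work goes in short steps, each a Python script; the robot and the scene stay as the last script left them, time stands still between calls to the robot, and variables do not carry over. Pictures are saved under pics/ and viewed, at most 10 in all, crops included, and the job is handed in when it is done.

```bash
ls; mkdir -p pics; python3 - <<'E'
from bench import bot, imaging
import cv2
for n in("scene","top"):
    cv2.imwrite(f"pics/{n}0.png",imaging.capture(n)); m=imaging.camera_model(n); print(n,m)
print(bot.get_state())
E
```

```text
pics
scene {'K': array([[373.94622851,   0.        , 256.37673745],
       [  0.        , 373.94622851, 187.27054532],
       [  0.        ,   0.        ,   1.        ]]), 'position': array([ -52.73110737, -495.65511259,  704.60784252]), 'rotation': array([ 0.88236191,  0.00966957, -1.10962079])}
top {'K': array([[486.45643503,   0.        , 255.56608762],
       [  0.        , 486.45643503, 189.97698115],
       [  0.        ,   0.        ,   1.        ]]), 'position': array([ 543.47214173, -148.02235712, 1347.42476118]), 'rotation': array([ 0.05330291, -0.00485937, -1.58282967])}
{'t': 0.1, 'qpos': array([ 1.01781049e+00,  3.26867719e-01, -1.93467082e-01,  1.05199664e+00,
        1.37725165e-05,  1.43660511e+00]), 'joint_velocities': array([-0.00071294, -0.00162567,  0.00285186, -0.00095161, -0.00264332,
        0.00037644]), 'effort': array([ 5.71465225e-04, -4.44239867e+01,  2.63037837e+01,  7.89251266e-03,
       -9.29368343e-05, -1.83912465e-05]), 'tcp_pos': array([223.37402855, 502.03979481, 230.58762518]), 'orientation': array([-3.14007318e+00, -2.19029933e-04,  2.72279786e+00]), 'contact_force': array([-0.11384157, -0.27401715, -0.84642035]), 'wrist_torque': array([-0.00795693,  0.00746219, -0.03333999]), 'gripper_force': 0.0, 'opening': 1.00084665198102}
```

View pics/scene0.png

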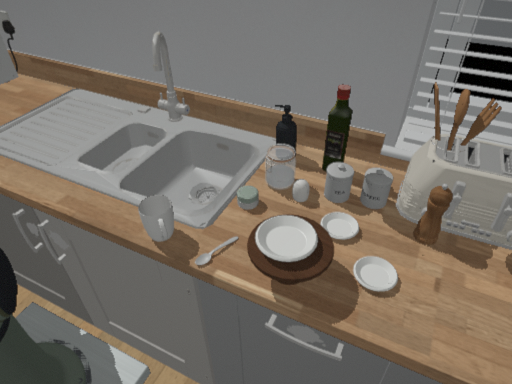

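View pics/top0.png

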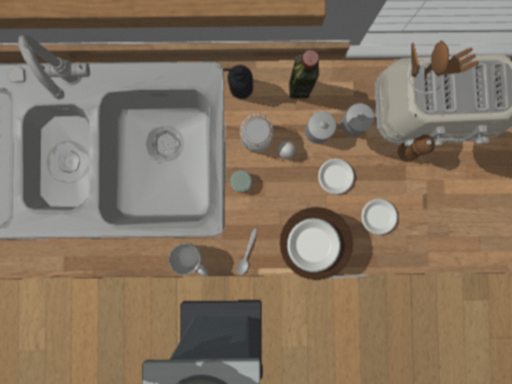

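The scene view shows the mug at (157,217), the stand and saucer at (287,240), and the spoon at (215,250). In the top view the mug rim is at (185,260) with its handle to the lower right. The saucer is at (313,246), the stand at (316,243), the spoon at (247,250), the timer at (241,181) and the decoy saucers at (336,177) and (379,217).

```bash
cat > h.py <<'E'
import numpy as np, cv2
from scipy.spatial.transform import Rotation as Ro
from bench import bot, solve_ik, imaging
def ray(n,uv,z):
    m=imaging.camera_model(n);R=Ro.from_euler('xyz',m['rotation']).as_matrix()
    d=np.linalg.inv(m['K'])@np.array([uv[0],uv[1],1.]);d=R@(d*[1,-1,-1])
    p=np.array(m['position']);return p+d*(z-p[2])/d[2]
def proj(n,P):
    m=imaging.camera_model(n);R=Ro.from_euler('xyz',m['rotation']).as_matrix()
    c=R.T@(np.array(P,float)-m['position']);q=m['K']@(c*[1,-1,-1]);return q[:2]/q[2]
def blob(mask,seed):
    n,l=cv2.connectedComponents(mask.astype(np.uint8));
    c=max(cv2.findContours((l==l[seed[1],seed[0]]).astype(np.uint8),0,1)[0],key=cv2.contourArea)
    return cv2.convexHull(c)[:,0]
def circ(n,c,z):
    P=np.array([ray(n,p,z)[:2] for p in c.astype(float)]);(x,y),ax,_=cv2.fitEllipse(P.astype(np.float32));return np.round([x,y,*ax],1)
def saucer(n,seed,z=115,th=130):
    im=imaging.capture(n).astype(int);return circ(n,blob((im.min(2)>th)&(np.ptp(im,2)<40),seed),z)
E
python3 - <<'E'
from h import *
t=imaging.capture("top").astype(int);s=imaging.capture("scene").astype(int)
for n,im,sd in(("top",t,(313,246)),("scene",s,(287,235))):
  print(n,"saucer",[saucer(n,sd,115,th) for th in (110,130,150)], [im[sd[1],sd[0]]])
  dk=(im.max(2)<75)|(im.min(2)>110)&(np.ptp(im,2)<40); print("stand",circ(n,blob(dk,sd),90))
print(t[246,313-40:313+45:4].tolist()); print(t[260,160:215:3].tolist())
im=t.astype(np.uint8)[215:285,140:360]; cv2.imwrite("pics/c1.png",cv2.resize(im,None,fx=3.6,fy=3.6,interpolation=2))
im=s.astype(np.uint8)[180:280,110:260]; cv2.imwrite("pics/c2.png",cv2.resize(im,None,fx=5,fy=5,interpolation=2))
for z,p in((98,(185,259)),(11,(247,250)),(42,(241,181)),(114,(257,133)),(60,(287,150))): print(p,ray("top",p,z).round())
E
```

```text
top saucer [array([ 469.5, -298. ,  132.7,  133.1]), array([ 469.6, -297.9,  130.2,  131.5]), array([ 469.5, -297.8,  127.7,  129.8])] [array([199, 206, 205])]
stand [ 472.  -310.6  181.1  185.8]
scene saucer [array([ 466. , -301.8,  132.4,  134.9]), array([ 465.7, -301.5,  130.1,  133.2]), array([ 466.1, -300.6,  126.4,  132.1])] [array([192, 195, 194])]
stand [ 497.6 -333.6  198.9  269.8]
[[86, 115, 146], [89, 119, 151], [40, 53, 74], [40, 51, 70], [179, 184, 183], [124, 128, 128], [194, 200, 197], [197, 204, 203], [198, 205, 202], [198, 204, 202], [199, 206, 205], [198, 204, 202], [198, 204, 203], [199, 205, 204], [204, 209, 208], [202, 208, 206], [202, 208, 207], [34, 39, 46], [29, 42, 60], [34, 45, 64], [49, 65, 84], [56, 73, 92]]
[[77, 104, 137], [79, 107, 139], [77, 105, 136], [85, 92, 102], [86, 88, 87], [88, 89, 89], [94, 96, 96], [111, 113, 113], [114, 117, 116], [115, 117, 118], [114, 117, 117], [112, 115, 115], [108, 109, 110], [117, 119, 118], [61, 77, 95], [61, 78, 98], [62, 79, 98], [56, 75, 95], [58, 77, 97]]
(185, 259) [436.  27.  98.]
(247, 250) [ 451. -130.   11.]
(241, 181) [ 638. -116.   42.]
(257, 133) [ 755. -160.  114.]
(287, 150) [ 718. -240.   60.]
```

View pics/c1.png

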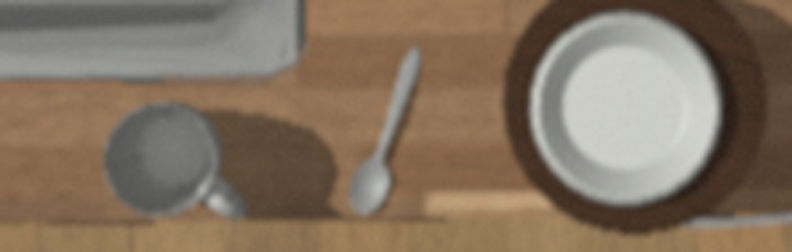

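View pics/c2.png

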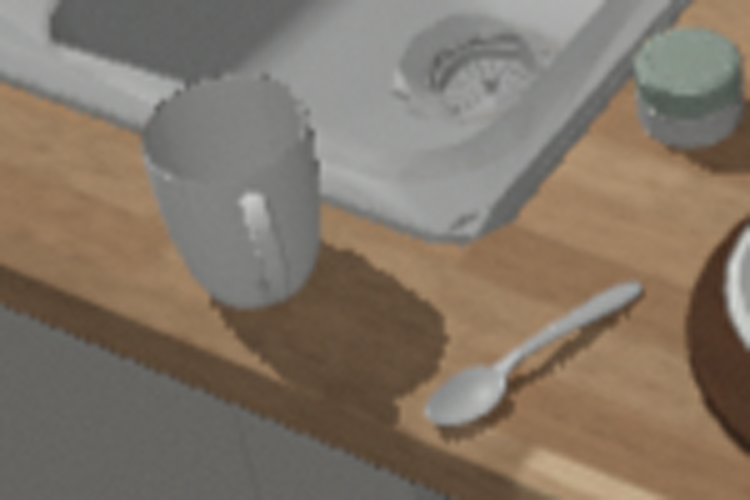

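Both views agree on the saucer (about 468,-300) and its size, about 135 mm. I'll now get the stand and mug centres and check which overhang directions the arm can reach.

```bash
cat >> h.py <<'E'
A=np.radians(42)
def pose(c,phi,ins=0.,flip=1,tilt=A):
    """tool pose to pinch rim at azimuth phi of saucer with underside centre c; ins = metres mm back(+) along slope"""
    o=np.array([np.cos(phi),np.sin(phi),0]);up=np.array([0,0,1.])
    s=o*np.cos(tilt)+up*np.sin(tilt); y=flip*(-o*np.sin(tilt)+up*np.cos(tilt)); z=-s
    R=np.column_stack([np.cross(y,z),y,z])
    p=np.array(c)+o*65+up*22+s*(ins-19)
    return p,Ro.from_matrix(R).as_euler('xyz')
E
python3 - <<'E'
from h import *
st=ray("top",(316.5,243.1),90);mg=ray("top",(184.9,259.2),98);print(st,mg,ray("top",(240/3.6+140,213/3.6+215),60))
print("stand edges in scene pred",[proj("scene",st+95*np.array(d)).round() for d in((1,0,0),(-1,0,0),(0,1,0),(0,-1,0))])
print("mug rim in scene",proj("scene",mg),[proj("scene",mg+40*np.array(d)).round() for d in((1,0,0),(-1,0,0),(0,1,0),(0,-1,0))])
for n,c0 in(("st",st),("mug",mg)):
  for f in(1,-1):
    out=[]
    for d in range(0,360,15):
      ph=np.radians(d);c=c0+(67*np.array([np.cos(ph),np.sin(ph),0]) if n=="st" else 0)
      ok=[solve_ik(*pose(c+[0,0,h],ph,i,f)) is not None for h,i in((0,0),(0,50),(60,0))]
      if all(ok): out.append((d,solve_ik(*pose(c,ph,0,f)).round(1).tolist()))
    print(n,f,*out,sep="\n ")
E
```

```text
[ 471.65120072 -310.19535805   90.        ] [435.3569175   27.48646038  98.        ] [392.31214339 -24.09732599  60.        ]
stand edges in scene pred [array([305., 217.]), array([272., 276.]), array([251., 230.]), array([332., 259.])]
mug rim in scene [154.88755068 205.75521844] [array([165., 196.]), array([144., 216.]), array([142., 201.]), array([168., 211.])]
st
 1
 (30, [-0.3, 1.1, 0.6, 1.7, -0.6, -2.2])
 (45, [-0.2, 1.0, 0.3, 1.4, -0.7, -2.4])
 (60, [-0.1, 0.8, -0.0, 1.1, -0.8, -2.6])
 (75, [-0.1, 0.6, -0.4, 0.8, -0.8, -2.9])
 (90, [-0.1, 0.5, -0.7, 0.3, -0.8, 3.0])
 (105, [-0.1, 0.4, -1.0, -0.2, -0.8, 2.6])
 (120, [-0.3, 0.3, -1.3, -0.7, -0.5, 2.1])
 (180, [-1.4, 0.3, -1.1, 0.0, 0.8, 0.3])
 (195, [-1.4, 0.4, -0.8, 0.5, 0.8, -0.1])
 (210, [-1.4, 0.6, -0.5, 0.8, 0.8, -0.5])
 (225, [-1.3, 0.8, -0.2, 1.2, 0.7, -0.7])
 (240, [-1.2, 0.9, 0.2, 1.4, 0.6, -0.9])
 (255, [-1.1, 1.1, 0.5, 1.7, 0.5, -1.1])
st
 -1
 (30, [-0.3, 1.1, 0.6, 1.7, -0.6, 1.0])
 (45, [-0.2, 1.0, 0.3, 1.4, -0.7, 0.8])
 (60, [-0.1, 0.8, -0.0, 1.1, -0.8, 0.5])
 (75, [-0.1, 0.6, -0.4, 0.8, -0.8, 0.2])
 (90, [-0.1, 0.5
[... 1222 characters left out ...]
 -0.2, 1.4])
 (30, [0.1, 1.0, 0.3, 1.7, -0.3, 1.3])
 (45, [0.2, 0.9, 0.2, 1.6, -0.4, 1.2])
 (60, [0.3, 0.8, 0.0, 1.4, -0.5, 1.0])
 (75, [0.4, 0.7, -0.2, 1.3, -0.6, 0.9])
 (90, [0.5, 0.6, -0.4, 1.0, -0.7, 0.6])
 (105, [0.5, 0.5, -0.6, 0.7, -0.8, 0.4])
 (120, [0.5, 0.4, -0.8, 0.4, -0.8, 0.0])
 (135, [0.5, 0.3, -1.1, -0.1, -0.8, -0.4])
 (225, [-0.9, 0.3, -1.1, 0.3, 0.8, 3.0])
 (240, [-0.8, 0.4, -0.8, 0.6, 0.8, 2.7])
 (255, [-0.8, 0.5, -0.6, 0.9, 0.7, 2.5])
 (270, [-0.7, 0.6, -0.4, 1.1, 0.6, 2.3])
 (285, [-0.6, 0.7, -0.2, 1.3, 0.5, 2.1])
 (300, [-0.5, 0.8, -0.0, 1.5, 0.4, 2.0])
 (315, [-0.4, 0.9, 0.1, 1.6, 0.3, 1.9])
 (330, [-0.3, 1.0, 0.2, 1.7, 0.2, 1.7])
 (345, [-0.2, 1.0, 0.3, 1.7, 0.1, 1.6])
```

```bash
python3 - <<'E'
from h import *
best=min(([np.pi,0,y] for y in(np.pi/2,-np.pi/2)),key=lambda o:np.abs((lambda q:q if q is not None else np.full(6,9))(solve_ik([468,-410,230],o))).max())
bot.grip(0.5,40); bot.move_ptp([468,-410,230],best)
bot.movel([468,-410,110]); 
print(bot.movel([468,-410,94],max_speed=40,threshold=8), bot.get_state()['tcp_pos'])
print(saucer("top",(313,246)))
print(bot.movel([468,-345,94],max_speed=50,threshold=15))
s=bot.get_state();print(s['tcp_pos'],s['contact_force'],s['t'])
im=imaging.capture("top");cv2.imwrite("pics/t1.png",cv2.resize(im[200:300,200:400],None,fx=4,fy=4))
E
```

```text
False [ 467.86914106 -409.87085179   93.7447772 ]
[ 469.5 -298.   130.9  131.6]
False
[ 467.98472555 -345.06786853   93.95528612] [ 0.51100662 -0.27537264  0.22275912] 7.2917
```

View pics/t1.png

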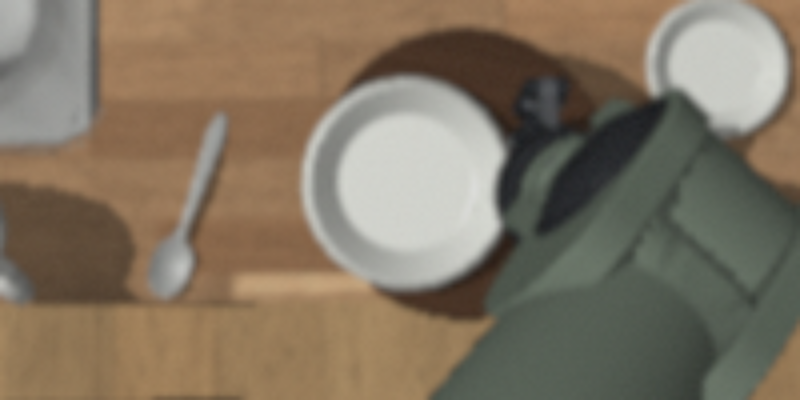

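The saucer slid cleanly and stayed flat: its centre is now at top pixel (302,246), about 31 mm further over. I'll finish the slide, back off and measure.

```bash
python3 - <<'E'
from h import *
print(bot.movel([468,-320,94],max_speed=40,threshold=15))
bot.dwell(0.3); bot.movel([468,-345,94]); bot.movel([468,-400,250],max_speed=250)
print(saucer("top",(292,246)),saucer("scene",(270,233)),bot.get_state()['t'])
E
```

```text
False
[ 467.9 -241.4  131.6  132.2] [ 426.5 -222.6  142.9  232.8] 9.6417
```

```bash
python3 - <<'E'
from h import *
c=np.array([467.5,-242.3,90]);ph=np.pi/2
print(solve_ik(*pose(c+[0,0,130],ph,70,-1)), bot.get_state()['qpos'])
bot.move_ptp(*pose(c+[0,0,130],ph,70,-1))
p,o=pose(c,ph,70,-1);bot.movel(p)
p,o=pose(c,ph,0,-1);print(bot.movel(p,max_speed=60,threshold=8))
s=bot.get_state();print(s['tcp_pos'],p,s['contact_force'],s['t'])
a=imaging.capture("scene")[170:290,190:340];b=imaging.capture("top")[190:290,230:350]
a=cv2.resize(a,(500,400));b=cv2.resize(b,(300,250));k=np.zeros((400,800,3),np.uint8);k[:,:500]=a;k[:250,500:]=b
cv2.imwrite("pics/t2.png",k)
E
```

```text
[ 0.02692923  0.24447682 -0.45889426  0.89732066 -0.83735546  0.04023312] [-8.26340554e-01  4.40586329e-01  2.15338177e-02  1.15575996e+00
  1.52500302e-04  7.43854060e-01]
False
[ 467.73755005 -191.27508256   99.50178383] [ 467.5        -191.41975168   99.28651848] [0.45059585 0.42258321 0.33883176] 13.0417
```

View pics/t2.png

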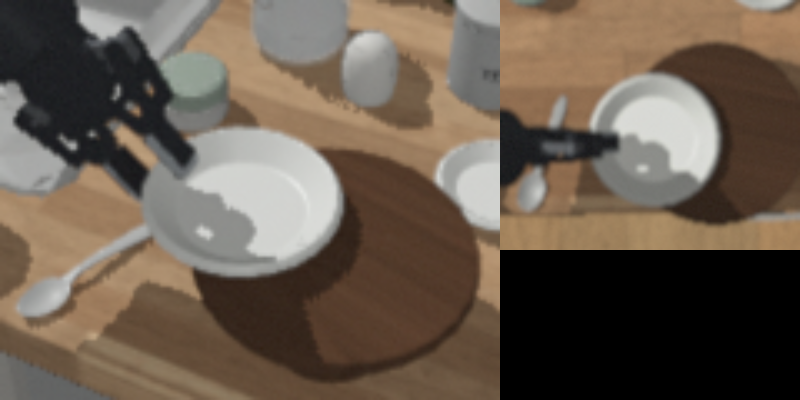

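The open fingers straddle the left rim at its mid-height, centred on the saucer in the top view, and nothing is touching. Next I'll grip and lift.

```bash
python3 - <<'E'
from h import *
c=np.array([467.5,-242.3,90]);ph=np.pi/2
p,o=pose(c,ph,-2,-1);bot.movel(p,max_speed=40,threshold=8)
bot.grip(0.0,70); s=bot.get_state();print(s['opening'],s['gripper_force'],s['contact_force'])
bot.movel(p+[0,0,6],max_speed=30); s=bot.get_state();print(s['contact_force'],s['wrist_torque'])
bot.movel(p+[0,0,60],max_speed=60);bot.dwell(0.3)
s=bot.get_state();print(s['opening'],s['gripper_force'],s['contact_force'],s['wrist_torque'],s['tcp_pos'],s['t'])
print(saucer("top",(292,246),175))
a=imaging.capture("scene")[130:270,190:365];b=imaging.capture("top")[190:290,230:350]
a=cv2.resize(a,(500,400));b=cv2.resize(b,(300,250));k=np.zeros((400,800,3),np.uint8);k[:,:500]=a;k[:250,500:]=b
cv2.imwrite("pics/t3.png",k)
E
```

```text
0.07804660246322626 68.1293285687434 [ 0.28112554 -0.951662    2.75534109]
[ 0.83277753  0.12178272 -2.07563757] [1.18601396 0.02834264 0.04255571]
0.07498598023149688 67.97382926917635 [ 0.30481259  0.08646902 -2.12134684] [ 1.12531479  0.01325724 -0.0239659 ] [ 467.34740638 -192.89539659  157.66121531] 15.5
[ 476.9 -246.2  105.9  133.9]
```

View pics/t3.png

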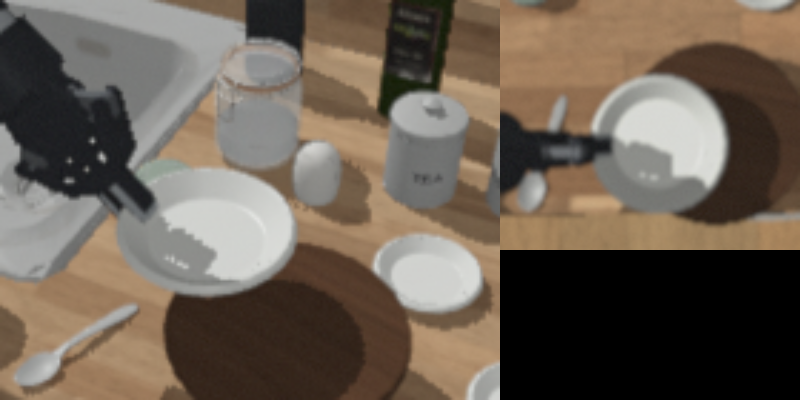

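The saucer is held by its left rim and looks level above the stand. I'll measure its centre relative to the TCP, with a lower threshold because of the shadow, and then carry it over the mug.

```bash
python3 - <<'E'
from h import *
print("by eye",ray("top",(294,247),175))
t0=bot.get_state()['tcp_pos']
for th in(70,85,100):
  for n,sd in(("top",(297,247)),("scene",(275,222))): 
    try: print(th,n,saucer(n,sd,175,th))
    except Exception as e: print(th,n,e)
# carry: nominal saucer centre from the TCP
off=np.array([467.5,-242.3,0])-[467.35,-192.9,0]
tgt=np.array([436,26,0])-off; p=np.array([tgt[0],tgt[1],157.7]); print(p)
bot.movel(p,max_speed=110); bot.dwell(.2)
s=bot.get_state();print(s['tcp_pos'],s['gripper_force'],s['t'])
for z in (170,175):
  for th in(70,85,100): print(z,th,saucer("top",tuple(proj("top",[430,20,160]).astype(int).tolist()),z,th),saucer("scene",tuple(proj("scene",[420,10,160]).astype(int).tolist()),z,th))
a=imaging.capture("scene")[100:250,90:260];b=imaging.capture("top")[210:310,120:240]
a=cv2.resize(a,(453,400));b=cv2.resize(b,(347,290));k=np.zeros((400,800,3),np.uint8);k[:,:453]=a;k[:290,453:]=b
cv2.imwrite("pics/t4.png",k)
E
```

```text
by eye [ 467.85516003 -245.04022834  175.        ]
70 top [ 467.8 -242.9  133.9  136.2]
70 scene [2469.8  870.5 2946.1 4959.5]
85 top [ 467.9 -242.4  133.3  134.7]
85 scene [1671.3   94.3 2414.  2789.5]
100 top [ 468.2 -242.2  131.8  133.4]
100 scene [-23221.  -11646.4   5777.9  52219. ]
[435.85  75.4  157.7 ]
[435.83066793  75.22369545 157.72374816] 67.98328797798604 18.7583
170 70 [ 778.8 -110.6  800.6 1402.8] [2100.3  476.5 2661.7 3901.4]
170 85 [ 780.  -105.   799.  1395.4] [2120.7  488.4 2662.5 3947.1]
170 100 [730.5 190.  584.2 871.7] [2098.   568.9 2497.7 4003.8]
175 70 [ 780.6 -107.1  798.7 1383.1] [2123.3  491.1 2639.3 3965.2]
175 85 [ 779.1 -105.1  794.8 1390.1] [2100.4  479.2 2637.6 3910.2]
175 100 [730.1 188.7 582.  864. ] [2077.9  559.  2474.3 3966.3]
```

View pics/t4.png

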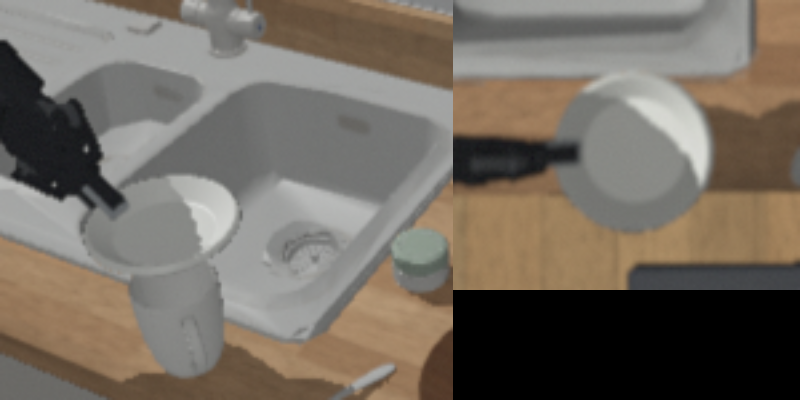

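```bash
python3 - <<'E'
from h import *
print(ray("top",(182.6,261.9),174))
p=bot.get_state()['tcp_pos'];print(p)
bot.movel([p[0],p[1],114],max_speed=60)
bot.dwell(.2)
hit=bot.movel([p[0],p[1],102],max_speed=15,threshold=3)
s=bot.get_state();print(hit,s['tcp_pos'],s['contact_force'],s['wrist_torque'],s['t'])
a=imaging.capture("scene")[110:250,90:260];b=imaging.capture("top")[210:310,120:240]
a=cv2.resize(a,(453,373));b=cv2.resize(b,(347,290));k=np.zeros((400,800,3),np.uint8);k[:373,:453]=a;k[:290,453:]=b
cv2.imwrite("pics/t5.png",k)
E
```

```text
[435.57487287  22.34253665 174.        ]
[435.84861032  75.4059183  157.69462557]
True [435.89048429  75.44832688 105.60141632] [-1.57501718  1.92842315  4.14342187] [0.36465056 0.12803924 0.02988011] 21.1167
```

View pics/t5.png

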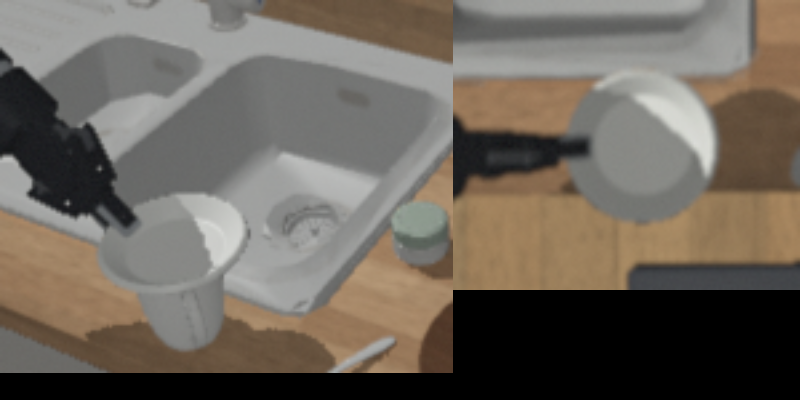

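The saucer touched the mug rim at the expected height, with its centre at top pixel (185,260), matching the mug mouth at (185,259). I'll release it and retreat along the slope of the rim.

```bash
python3 - <<'E'
from h import *
print(ray("top",(185.4,260.2),122))
bot.grip(0.4); bot.dwell(.3)
p=bot.get_state()['tcp_pos']; s=np.array([0,np.cos(A),np.sin(A)])
bot.movel(p+90*s,max_speed=60); bot.movel(p+90*s+[0,60,100],max_speed=150); bot.dwell(.5)
st=bot.get_state();print(st['contact_force'],st['t'])
a=imaging.capture("scene")[110:250,90:260];b=imaging.capture("top")[210:310,120:240]
a=cv2.resize(a,(453,373));b=cv2.resize(b,(347,290));k=np.zeros((400,800,3),np.uint8);k[:373,:453]=a;k[:290,453:]=b
cv2.imwrite("pics/t6.png",k)
E
```

```text
[434.93169427  22.87595218 122.        ]
[ 0.49674244 -0.500819    0.671358  ] 24.975
```

View pics/t6.png

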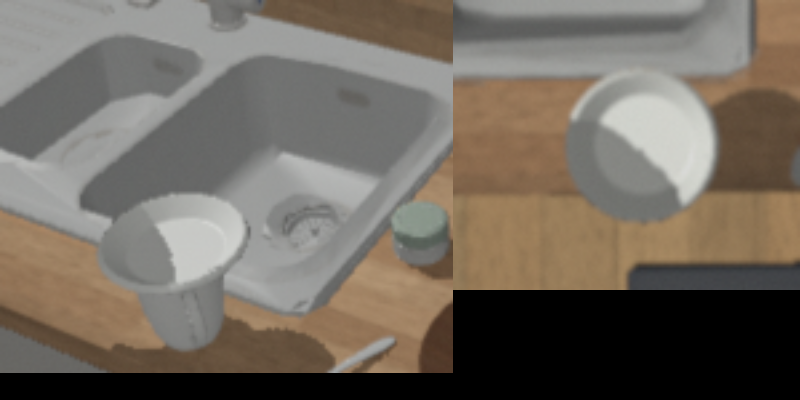

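The saucer rests level on the mug, its centre at top pixel (185,260), about 5 mm or less off the mouth. The mug has not moved and the arm is clear.

```bash
python3 -c "
from bench import bot
print(bot.sign_off())"
```

```text
the job is handed in; nothing more can be done
None
```

The saucer is resting level on the pale mug as a lid, about 5 mm or less off centre by the camera, and the job was handed in at about 25 s with no verdict shown.

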